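# Stow the spares and hold the case lid at its balance point

### The arm

A 6-joint arm with a two-finger parallel gripper is mounted at the origin on the work surface. World frame = base frame: x ahead of the robot, y to its left, z up, the work surface at z = 0. Lengths are in m, angles in degrees, forces in N, time in s.
With the tool pointing down it reaches from about 0.4 to 0.825 m from the base axis. Payload 7 kg.
Tool frame: the origin (TCP) lies midway between the tips of the shut fingers; the grasp point (between the pads) lies 19 mm behind it; z points along the fingers, y is the line along which they close (so a half turn about z gives the same grasp; the last joint's range is limited). The gripper opens to 88 mm and grips with 3 to 60 N. Pads are 19 mm wide; open, the fingers measure 130 mm over their backs; the gripper's body (78 mm by 193 mm) begins 47 mm behind the grasp point.
Start: joints at [-54.253, 20.546, 0.682, 0, -70.136, -16.507], TCP at [0.222, -0.637, 0.227] pointing down, gripper open.
Joint ranges: [-176.03, 176.03], [-82.01, 121.73], [-58.28, 71.71], [-173.87, 95.51], [-174.79, -0.11], [-173.66, 173.66]. Speed limits (degrees/s): [136.94, 136.94, 172.46, 180, 180, 180].

### API

Orientations are given as a 3x3 rotation matrix whose columns are the frame's x, y, z axes.
In Python, from rig import r gives the robot as it stands. The module is installed in compiled form; this text tells all that it offers.
- The arm moves only by the tool play_rows, never from a script. Its argument "series" is a list of rows, each a list of 6 numbers: the shift along the tool's x, y, z each as a share of 0.04 m, from -1 to 1, then the turn, a rotation vector about the tool's x, y, z each as a share of 30 degrees, from -1 to 1. In form: [[x, y, z, rx, ry, rz], ...]. A call has 1 to 8 rows; each row shifts and turns the commanded pose from where the row before left it, along the tool's axes as they then stand; what a row does not reach is not made up. A row lasts 1/10 s, in which the tool goes at most 50 mm and 8.59 degrees, less where a joint would pass 70% of its speed; a pose out of reach is approached as far as the arm can. A call with a number of a shift or a turn outside -1 to 1 is refused whole. A call with a gripper value outside its range is refused whole. "gripper" is the closure in counts, from 0 (fully open) to 255 (shut), set as the call begins (left out, the last holds). The fingers move at their own pace and stop on an object; "grip_force" is the grip in N (left out, the last holds). Time passes only in rows, so rows that do not move let the fingers close. It gives the time, the measured TCP pose, the force, the opening and the grip force at its end, in the units of the state.
- r.read_state(): the state, without advancing time (a new reading comes with each control period).
- r.read_camera(name): name is "side" or "top"; returns the picture (420x560x3 uint8, blue, green, red); there is no depth.
- r.camera_model(name): a dict with "mtx" (3x3 intrinsics, pixels), "eye" and "orientation" of the camera in the world. Camera axes: x right, y up, looking along -z (the intrinsics and any distortion apply to the point x, -y, -z); pixel columns grow to the right and rows downward; lengths in m; the calibration is good to about 2 mm. A picture is of the moment at which its call begins. camera_model takes no time and is no camera call.
- r.finish_job(): hands the job in; it is judged then, once.
The state is a dict: "clock": time; "q": joint angles; "joint_vel": joint speeds; "joint_efforts": joint torques, N m; "eef_pos": TCP position; "tcp_rot": TCP orientation; "ft_force": force on the tool from outside, world axes, zero at the start; "wrist_torque": the same for the moment, N m; "grip_width": finger opening in m; "grasp_force": force on a finger pad.
Only numpy, scipy, OpenCV 4.12 (cv2) and the standard library are available. Lean on these libraries where they do the work, as an engineer would, in place of code of your own. Each camera call takes 0.05 s, during which the arm holds its last target. There are 200 camera calls.

### The job

The parts case stands open: set the loose control knob and the loose heat sink upright on the floor of the tray that already holds their like, without dropping them in. Then take the lid by its bar handle, swing it forward to its balance point, where it would fall neither open nor shut, and finish while still gripping the bar and holding the lid still there, so that a colleague can fit the lid stay; do not let the lid swing shut and leave the other things on the bench where they are.

Things in the scene. Friction and masses are not known exactly. Their poses are not given: they have to be found in the camera images.
- case: Open grey metal case fixed to the bench, 134 mm deep (x) x 264 mm wide (y) x 48 mm high, walls 5 mm. Origin: centre of its underside on the bench. Its x axis points from the front wall (robot side) to the hinge side, y along its width, z up. Two equal grey trays stand side by side in it; its lid is hinged on the far (+x) top rim.
- lid (a joint): Lid of the case, about 0.5 kg, a shell 134 mm deep, 264 wide, 35 thick. Value in rad: 0 = shut, grows as it opens; it starts leaning back on its stop at 2.05. It turns freely. It balances at 1.25 rad in every run (about 72 degrees from shut, the shell still leaning 18 degrees forward, to the case's front); above that it falls open, below it falls shut. Under 3 N at the bar moves it.
- hinge (a point): Fixed point in the middle of the hinge line, on the case's far top rim: 67 mm towards +x of the case's origin, 48 mm above the bench. The hinge line runs along the case's y axis. Axes as the case.
- bar (a point): Middle of the lid's round steel bar handle, 12 mm thick, along case y, 90 mm between its two arms, 45 mm beyond the lid's front edge. From the hinge line it lies: lid shut 179 mm towards case -x and 17.5 up; at the stop 98 mm towards +x, 151 up; at balance 40 mm towards -x, 175 up. Pinched from above across case x, the bar can turn between the fingers as the lid swings.
- knob: Loose control knob: plain aluminium cylinder 36 mm in diameter, 28 mm high, about 60 g, standing on the bench beside the case. Origin: centre of its underside, z up.
- sink: Loose finned aluminium heat sink, a block 42 mm long (x, along the fins) x 32 mm wide (y) x 30 mm high, about 80 g, fins up, standing on the bench beside the case. Origin: centre of its underside, z up.
- tray_knob: Grey tray in one half of the case, 122 (x) x 124 (y) x 28 mm high, walls and floor 3 mm; floor 8 mm above the bench. Origin: centre of its underside, 5 mm above the bench; axes as the case. Holds two fixed knobs like the loose one, at x +36, y +-28 mm; free for x -58 to +18 mm. Which half it stands in, left or right, varies.
- tray_sink: The same grey tray in the other half of the case, with two fixed finned heat sinks in its row near the hinge side, centres 36 mm towards +x and 28 mm to either side of the origin, long sides along y; free from 58 mm in front (-x) to 20 mm behind the origin.
- spray: Bystander: blue bottle with white cap, 52 mm in diameter, 150 mm high. Origin: centre of its underside.
- driver: Bystander: screwdriver lying on the bench.
- spool: Bystander: metal wire spool, 60 mm in diameter, 42 mm high. Origin: centre of its underside.
There are look-alikes about, which are no part of the job. Leave any green or orange look-alike of the knob alone.

How it is judged:
By the outcome, as a careful person would: the job done as asked, in the order asked, and still so for the second after the job is handed in, while the arm keeps its last pose, push and grip.
It also fails if it takes over 70 s, if anything falls off the work surface, if the arm or the gripper's body presses on something with over 40 N, if the wrist force passes 120 N, or if a joint passes its speed limit or range.

## Working session

There is one attempt and no reset: what is moved stays moved. The work goes in short steps, Python scripts to look and compute and a tool call to move; the robot and the scene stay as the last step left them, time stands still between calls to the robot, and variables do not carry over. Pictures are saved under pics/ and viewed, at most 10 in all, crops included, and the job is handed in when it is done.

Besides the shell and the picture viewer there is one more tool, called in YAML: its name, and indented under it one key for each argument. play_rows: Moves the arm, as the interface text tells. Shift numbers are shares of 0.04 m and turn numbers shares of 30 degrees, none past 1 either way. Its arguments: {"type":"object","properties":{"series":{"type":"array"},"gripper":{"type":"number"},"grip_force":{"type":"number"}},"required":["series"]}

```bash
mkdir -p pics
cat > h.py <<'E'
import numpy as np, cv2
from rig import r
def ray(n,u,v):
    m=r.camera_model(n);K=np.array(m["mtx"]);R=np.array(m["orientation"])
    p=np.linalg.inv(K)@[u,v,1.];d=R@np.array([p[0],-p[1],-p[2]])
    return np.array(m["eye"],float),d/np.linalg.norm(d)
def onz(n,u,v,z):
    o,d=ray(n,u,v);return o+d*(z-o[2])/d[2]
def tri(a,b):
    (o1,d1),(o2,d2)=ray("top",*a),ray("side",*b)
    t=np.linalg.lstsq(np.c_[d1,-d2],o2-o1,rcond=None)[0]
    p,q=o1+t[0]*d1,o2+t[1]*d2
    return (p+q)/2,np.linalg.norm(p-q)
def proj(n,P):
    m=r.camera_model(n);K=np.array(m["mtx"]);c=np.array(m["orientation"]).T@(np.array(P)-m["eye"])
    p=K@[c[0],-c[1],-c[2]];return p[:2]/p[2]
E
python3 - <<'E'
from h import *
for n in("top","side"):
    cv2.imwrite(f"pics/{n}0.png",r.read_camera(n)); m=r.camera_model(n); print({k:np.round(v,3).tolist() if not isinstance(v,str) else v for k,v in m.items()})
s=r.read_state();print(s["clock"],np.round(s["tcp_rot"],3).tolist(),s["grip_width"])
E
```

```text
{'mtx': [[484.755, 0.0, 276.895], [0.0, 484.755, 213.967], [0.0, 0.0, 1.0]], 'eye': [0.296, -0.033, 1.156], 'orientation': [[0.005, 0.982, -0.187], [-1.0, 0.009, 0.019], [0.02, 0.187, 0.982]]}
{'mtx': [[489.514, 0.0, 271.813], [0.0, 489.514, 203.974], [0.0, 0.0, 1.0]], 'eye': [-0.04, 0.948, 0.795], 'orientation': [[-0.877, 0.244, -0.415], [-0.481, -0.478, 0.735], [-0.019, 0.844, 0.537]]}
0.1 [[-0.944, -0.329, -0.001], [-0.329, 0.944, 0.001], [0.0, 0.001, -1.0]] 0.08762445651857358
```

View pics/top0.png

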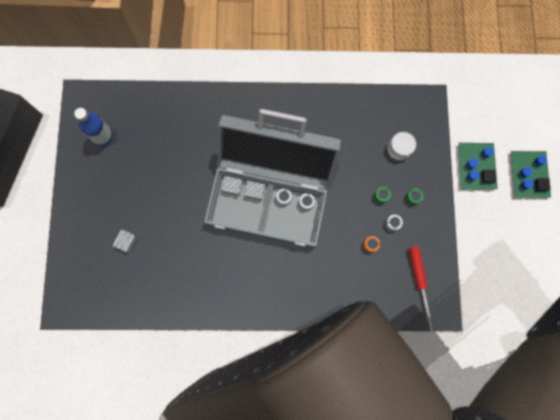

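View pics/side0.png

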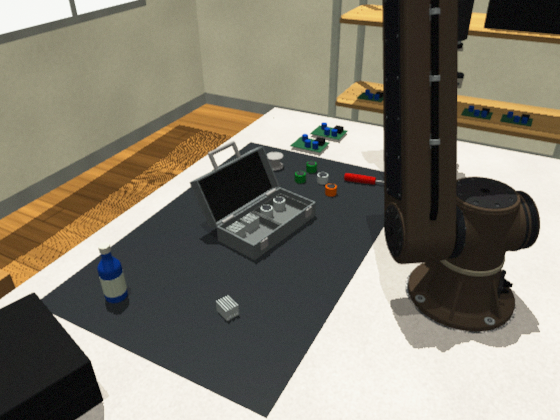

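The top view shows the loose sink at (124,241), the loose aluminium knob at (395,223) next to green and orange ones, and the case around (266,205) with its sink tray on the left. In the side view the sink is at (228,307) and the knob at (323,178).

Run:
```python
from h import *
T=cv2.imread("pics/top0.png");S=cv2.imread("pics/side0.png")
def blob(im,x0,y0,x1,y1,th):
    c=im[y0:y1,x0:x1].astype(int); m=((c.min(2)>th)).astype(np.uint8)
    n,l,st,ce=cv2.connectedComponentsWithStats(m); i=1+st[1:,4].argmax()
    cn=max(cv2.findContours((l==i).astype(np.uint8),0,2)[0],key=cv2.contourArea)
    cn=cv2.convexHull(cn); rr=cv2.minAreaRect(cn)
    return ce[i]+[x0,y0],st[i],(np.array(rr[0])+[x0,y0],rr[1],rr[2]),cv2.boxPoints(rr)+[x0,y0]
for nm,a,b in(("sink",(105,222,145,260),(208,288,248,326)),("knob",(384,212,406,234),(314,168,332,186))):
    A=blob(T,*a,100);B=blob(S,*b,100)
    print(nm,A[0],A[1],A[2],"side",B[0],B[1]);
    print(tri(A[2][0],B[2][0]), [onz("top",*p,0.03).round(3).tolist() for p in A[3]])
# enlarged picture
a=cv2.resize(T[100:260,195:355],None,fx=3.7,fy=3.7,interpolation=cv2.INTER_CUBIC)
b=cv2.resize(T[222:262,104:144],None,fx=5,fy=5,interpolation=cv2.INTER_CUBIC)
c=cv2.resize(T[203:243,375:415],None,fx=5,fy=5,interpolation=cv2.INTER_CUBIC)
o=np.zeros((600,800,3),np.uint8);o[:592,:592]=a;o[:200,600:]=b;o[200:400,600:]=c
cv2.imwrite("pics/z.png",o)
b=cv2.resize(S[135:255,190:330],None,fx=5,fy=5,interpolation=cv2.INTER_CUBIC);cv2.imwrite("pics/zs.png",b)
```

```text
sink [123.26363636 240.05454545] [  7   7  23  23 330] (array([123.30000114, 239.89999962]), (16.54690170288086, 20.124608993530273), 26.56505012512207) side [226.44036697 303.02752294] [  8   7  22  17 218]
(array([0.44615401, 0.30251683, 0.02884739]), np.float64(0.00011816957972527168)) [[0.433, 0.329, 0.03], [0.476, 0.311, 0.03], [0.459, 0.275, 0.03], [0.417, 0.294, 0.03]]
knob [394.77659574 221.37234043] [  3   1  17  18 188] (array([395. , 221.5]), (17.0, 16.0), 90.0) side [325.33333333 175.19047619] [ 8  4  7  6 21]
(array([ 0.49168092, -0.33816925,  0.02260549]), np.float64(0.009877653700340312)) [[0.515, -0.316, 0.03], [0.516, -0.355, 0.03], [0.475, -0.353, 0.03], [0.475, -0.315, 0.03]]
```

View pics/z.png

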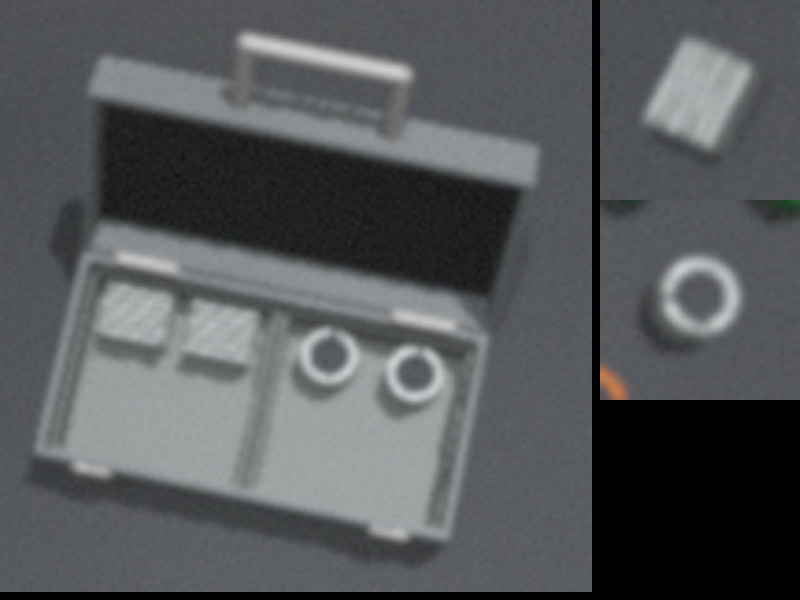

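View pics/zs.png

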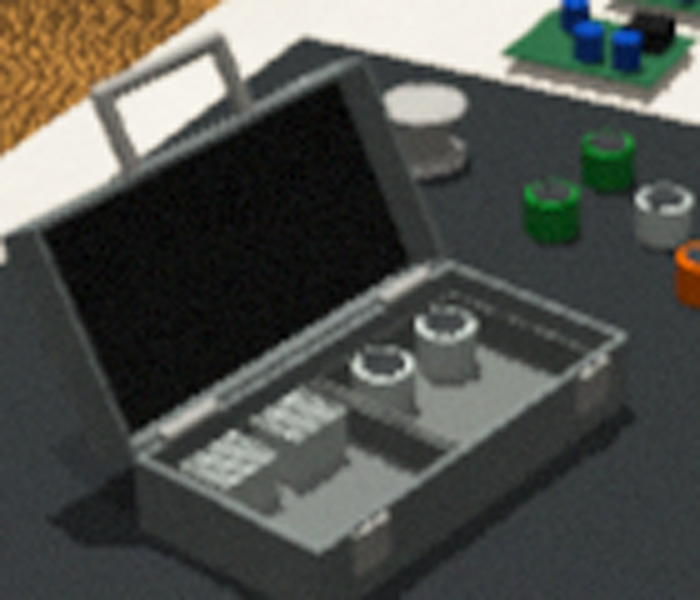

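The zoomed top view shows the case rim corners at about (82,258), (490,335), (447,538), (38,455), and the bar from (240,42) to (410,75). The sinks are in the +y half and the knobs in the -y half. The zoomed side view shows the same corners, with the loose knob's top at (663,202).

Run:
```python
from h import *
tz=lambda x,y:(195+(x+.5)/3.7-.5,100+(y+.5)/3.7-.5); sz=lambda x,y:(190+(x+.5)/5-.5,135+(y+.5)/5-.5)
C=[]
for a,b in(((82,258),(135,455)),((490,335),(455,262)),((447,538),(625,335)),((38,455),(320,550))):
    C.append(onz("top",*tz(*a),.048)); print("corner",tri(tz(*a),sz(*b)),C[-1].round(4))
C=np.array(C);c=C.mean(0);y=(C[0]-C[1]+C[3]-C[2])[:2];y/=np.linalg.norm(y);x=np.array([y[1],-y[0]])
print("case",c,"yaw",np.degrees(np.arctan2(x[1],x[0])),"size",np.linalg.norm(C[0]-C[1]),np.linalg.norm(C[1]-C[2]))
for a,b in(((240,42),(97,95)),((410,75),(222,40))):print("bar",tri(tz(*a),sz(*b)))
w=lambda x,y,ox,oy:(ox+(x+.5)/5-.5,oy+(y+.5)/5-.5)
k=w(100,97,375,203);print("knob",tri(k,sz(663,202)),onz("top",*k,.028))
P=np.array([onz("top",*w(*p,104,222),.03) for p in((88,38),(155,72),(115,150),(45,118))])
print("sink",P.round(3).tolist(),P.mean(0),"long dir",np.degrees(np.arctan2(*((P[0]+P[1]-P[2]-P[3])[[1,0]]))),np.linalg.norm(P[0]-P[1]),np.linalg.norm(P[1]-P[2]))
cc=c.copy()
R=np.array([[x[0],y[0]],[x[1],y[1]]])
for n,p in(("hinge",(.067,0)),("trK free",(-.02,-.064)),("trS free",(-.02,.064)),("bar stop",(.165,0)),("bar bal",(.027,0))):print(n,(R@p+c[:2]).round(4))
```

```text
corner (array([0.61371107, 0.08848281, 0.05049231]), np.float64(0.0026065604758623157)) [0.6132 0.0882 0.048 ]
corner (array([ 0.56347912, -0.17310554,  0.04656817]), np.float64(0.004607296031575976)) [ 0.5653 -0.1721  0.048 ]
corner (array([ 0.43529487, -0.14355946,  0.04728318]), np.float64(0.00011245881861030809)) [ 0.4353 -0.1435  0.048 ]
corner (array([0.48609707, 0.1122869 , 0.04800965]), np.float64(0.0014611346473596422)) [0.4854 0.112  0.048 ]
case [ 0.52479748 -0.0288542   0.048     ] yaw -10.760201179420022 size 0.2646659070891848 0.13318933246841094
bar (array([ 0.69647044, -0.0141814 ,  0.19973678]), np.float64(0.0014492968834808385))
bar (array([ 0.67880662, -0.11090044,  0.19560788]), np.float64(0.0032617646021566027))
knob (array([ 0.49498975, -0.3351529 ,  0.02410821]), np.float64(0.00019859888674276312)) [ 0.49421297 -0.3341458   0.028     ]
sink [[0.471, 0.309, 0.03], [0.455, 0.277, 0.03], [0.419, 0.293, 0.03], [0.433, 0.326, 0.03]] [0.44472602 0.30106028 0.03      ] long dir -24.350064177789907 0.0357243236426405 0.04002119832287672
hinge [ 0.5906 -0.0414]
trK free [ 0.4932 -0.088 ]
trS free [0.5171 0.0378]
bar stop [ 0.6869 -0.0597]
bar bal [ 0.5513 -0.0339]
```

play_rows:
  series:
    - [-0.89,0.49,0.19,0,0,0]
    - [-0.89,0.49,0.19,0,0,0]
    - [-0.89,0.49,0.19,0,0,0]
    - [-0.89,0.49,0.19,0,0,0]
    - [-0.89,0.49,0.19,0,0,0]
    - [-0.89,0.49,0.19,0,0,0]
    - [-0.89,0.49,0.19,0,0,0]
    - [-0.89,0.49,0.19,0,0,0]
  gripper: 85
  grip_force: 20

```text
clock: 0.9
eef_pos: [0.4403, -0.3939, 0.1653]
tcp_rot: [[-0.944, -0.329, -0.0], [-0.329, 0.944, 0.0], [0.0, 0.0, -1.0]]
ft_force: [1.2, -1.1, 0.4]
grip_width: 0.0589
grasp_force: 0.0
```

play_rows:
  series:
    - [-0.89,0.49,0.19,0,0,0]
    - [-0.89,0.49,0.19,0,0,0]
    - [0,0,0,0,0,0.25]
    - [0,0,0,0,0,0.25]
    - [0,0,0,0,0,0.25]
    - [0,0,0,0,0,0.25]
    - [0,0,0,0,0,0]
    - [0,0,0,0,0,0]

```text
clock: 1.7
eef_pos: [0.4938, -0.3349, 0.1503]
tcp_rot: [[-0.983, 0.183, -0.0], [0.183, 0.983, 0.0], [0.0, 0.0, -1.0]]
ft_force: [0.5, 0.1, -0.0]
grip_width: 0.0582
grasp_force: 0.0
```

```bash
cat >> h.py <<'E'
def to(x,y,z,yaw):
    "shift in tool units (x,y,z) and turn units about tool z to bring the tool's y axis to yaw (deg)"
    s=r.read_state();R=np.array(s["tcp_rot"]);p=np.array(s["eef_pos"])
    d=R.T@(np.array([x,y,z])-p)/.04; a=np.degrees(np.arctan2(R[1,1],R[0,1]))
    t=(a-yaw+90)%180-90
    print("t",round(s["clock"],2),"p",p.round(4),"shift",d.round(3),"yaw",round(a,2),"turn",round(t/30,3),"tilt",R[:,2].round(4),"F",np.round(s["ft_force"],1),"w",round(s["grip_width"],4),"g",s["grasp_force"],"q6",round(s["q"][5],1))
E
python3 - <<'E'
from h import *
to(.4945,-.3348,.005,79.2)
cv2.imwrite("pics/k1.png",np.hstack([cv2.resize(r.read_camera("side")[100:240,250:390],(560,560),interpolation=2)]))
E
```

```text
t 1.7 p [ 0.4938 -0.3349  0.1503] shift [-0.019  0.005  3.633] yaw 79.46 turn 0.009 tilt [-4.e-04  2.e-04 -1.e+00] F [ 0.5  0.1 -0. ] w 0.0582 g 0.0 q6 -85.1
```

View pics/k1.png

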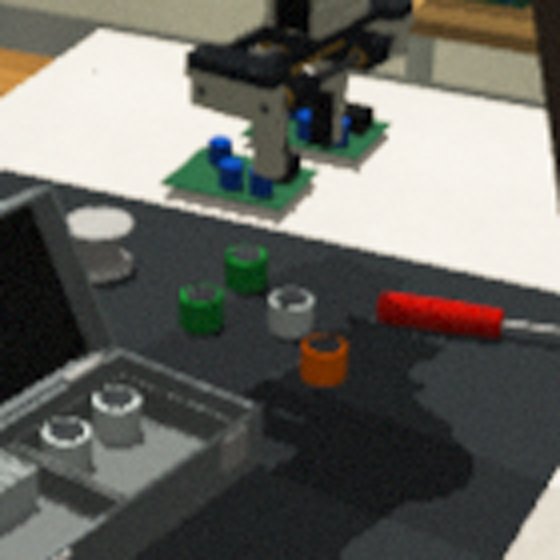

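The gripper is above the bare knob at (292,310), and its fingers fit between the neighbours. I'll descend now.

play_rows:
  series:
    - [-0.01,0,0.7,0,0,0]
    - [0,0,0.7,0,0,0]
    - [0,0,0.7,0,0,0]
    - [0,0,0.6,0,0,0]
    - [0,0,0.4,0,0,0]
    - [0,0,0.3,0,0,0]
    - [0,0,0.2,0,0,0]
    - [0,0,0,0,0,0]

```text
clock: 2.55
eef_pos: [0.4939, -0.3349, 0.0058]
tcp_rot: [[-0.983, 0.186, -0.001], [0.186, 0.983, 0.0], [0.001, 0.0, -1.0]]
ft_force: [-0.3, 0.3, 0.1]
grip_width: 0.0585
grasp_force: 0.0
```

play_rows:
  series:
    - [0,0,0,0,0,0]
    - [0,0,0,0,0,0]
    - [0,0,0,0,0,0]
    - [0,0,0,0,0,0]
    - [0,0,0,0,0,0]
  gripper: 255
  grip_force: 15

```text
clock: 3.05
eef_pos: [0.4947, -0.3351, 0.0073]
tcp_rot: [[-0.982, 0.186, 0.001], [0.186, 0.982, -0.0], [-0.001, -0.0, -1.0]]
ft_force: [-1.0, 0.5, 4.4]
grip_width: 0.0359
grasp_force: 15.0
```

play_rows:
  series:
    - [0,0,-0.2,0,0,0]
    - [0,0,-0.5,0,0,0]
    - [0,0,-0.7,0,0,0]
    - [0,0,-0.7,0,0,0]
    - [0,0,-0.6,0,0,0]
    - [0,0,-0.3,0,0,0]
    - [0,0,0,0,0,0]

```text
clock: 3.75
eef_pos: [0.4952, -0.3353, 0.1284]
tcp_rot: [[-0.982, 0.187, 0.003], [0.187, 0.982, -0.001], [-0.003, -0.0, -1.0]]
ft_force: [0.6, 0.4, -1.8]
grip_width: 0.0352
grasp_force: 15.0
```

Run:
```python
from h import *
to(.4932,-.088,.014,79.2)
```

```text
t 3.75 p [ 0.4952 -0.3353  0.1284] shift [1.212 6.066 2.854] yaw 79.24 turn 0.001 tilt [ 0.0031 -0.001  -1.    ] F [ 0.6  0.4 -1.8] w 0.0352 g 14.999896734952927 q6 -85.4
```

play_rows:
  series:
    - [0.15,0.76,0,0,0,0]
    - [0.15,0.76,0,0,0,0]
    - [0.15,0.76,0,0,0,0]
    - [0.15,0.76,0,0,0,0]
    - [0.15,0.76,0,0,0,0]
    - [0.15,0.76,0,0,0,0]
    - [0.15,0.76,0,0,0,0]
    - [0.15,0.76,0,0,0,0]

```text
clock: 4.55
eef_pos: [0.4914, -0.086, 0.1251]
tcp_rot: [[-0.982, 0.187, -0.002], [0.187, 0.982, -0.0], [0.002, -0.001, -1.0]]
ft_force: [1.2, -0.4, -1.1]
grip_width: 0.0351
grasp_force: 15.0
```

play_rows:
  series:
    - [0,0,0,0,0,0]
    - [0,0,0.5,0,0,0]
    - [0,0,0.6,0,0,0]
    - [0,0,0.6,0,0,0]
    - [0,0,0.4,0,0,0]
    - [0,0,0.3,0,0,0]
    - [0,0,0.1,0,0,0]
    - [0,0,0,0,0,0]

```text
clock: 5.35
eef_pos: [0.4916, -0.0876, 0.0254]
tcp_rot: [[-0.982, 0.187, -0.003], [0.187, 0.982, -0.001], [0.003, -0.001, -1.0]]
ft_force: [-0.9, -0.1, -0.3]
grip_width: 0.0354
grasp_force: 15.0
```

Run:
```python
from h import *
to(.4932,-.088,.0153,79.2)
cv2.imwrite("pics/k2.png",cv2.resize(r.read_camera("side")[130:250,190:330],(700,600),interpolation=2))
```

```text
t 5.35 p [ 0.4916 -0.0876  0.0254] shift [-0.043 -0.002  0.253] yaw 79.22 turn 0.001 tilt [-2.7e-03 -5.0e-04 -1.0e+00] F [-0.9 -0.1 -0.3] w 0.0354 g 14.999971389770508 q6 -113.3
```

View pics/k2.png

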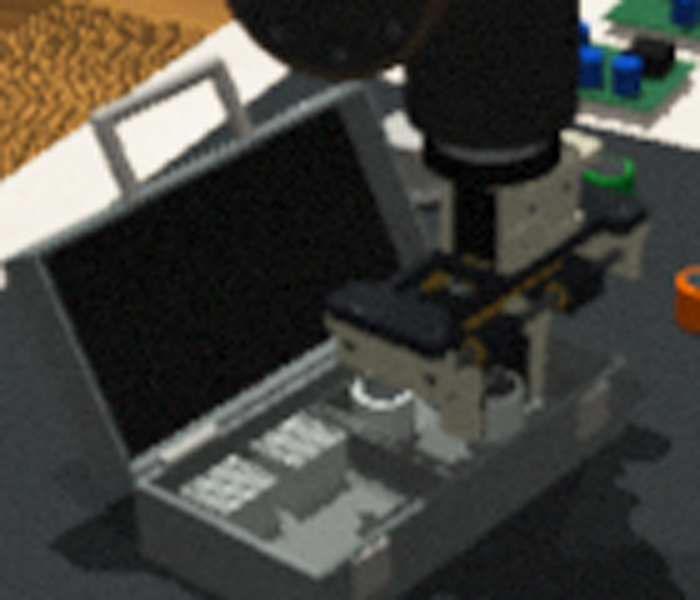

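The knob hangs inside the knob tray, near (500,390), clear of the walls. I'll lower it in small steps and watch the force.

play_rows:
  series:
    - [0,0,0.1,0,0,0]
    - [0,0,0.08,0,0,0]
    - [0,0,0.03,0,0,0]
    - [0,0,0.0,0,0,0]
    - [0,0,0.0,0,0,0]

```text
clock: 5.9
eef_pos: [0.4927, -0.0871, 0.0183]
tcp_rot: [[-0.982, 0.187, 0.0], [0.187, 0.982, 0.0], [-0.0, 0.0, -1.0]]
ft_force: [-0.9, -0.2, -0.7]
grip_width: 0.0357
grasp_force: 15.0
```

play_rows:
  series:
    - [0,0,0.02,0,0,0]
    - [0,0,0.02,0,0,0]
    - [0,0,0,0,0,0]

```text
clock: 6.2
eef_pos: [0.4925, -0.0871, 0.0165]
tcp_rot: [[-0.982, 0.187, -0.0], [0.187, 0.982, -0.0], [0.0, -0.0, -1.0]]
ft_force: [-0.8, -0.3, -0.6]
grip_width: 0.0355
grasp_force: 15.0
```

play_rows:
  series:
    - [0,0,0.02,0,0,0]
    - [0,0,0.0,0,0,0]
    - [0,0,0,0,0,0]

```text
clock: 6.5
eef_pos: [0.4926, -0.0871, 0.0157]
tcp_rot: [[-0.982, 0.187, -0.0], [0.187, 0.982, -0.0], [0.0, -0.0, -1.0]]
ft_force: [0.1, -0.3, -0.7]
grip_width: 0.0353
grasp_force: 15.0
```

play_rows:
  series:
    - [0,0,0.02,0,0,0]
    - [0,0,0.0,0,0,0]
    - [0,0,0,0,0,0]

```text
clock: 6.8
eef_pos: [0.4927, -0.0871, 0.0152]
tcp_rot: [[-0.982, 0.187, 0.0], [0.187, 0.982, -0.0], [-0.0, 0.0, -1.0]]
ft_force: [-1.2, -0.1, 4.2]
grip_width: 0.0355
grasp_force: 15.0
```

play_rows:
  series:
    - [0,0,0,0,0,0]
    - [0,0,0,0,0,0]
    - [0,0,0,0,0,0]
    - [0,0,-0.2,0,0,0]
    - [0,0,-0.5,0,0,0]
    - [0,0,-0.7,0,0,0]
    - [0,0,-0.8,0,0,0]
    - [0,0,-0.8,0,0,0]
  gripper: 105

```text
clock: 7.6
eef_pos: [0.4923, -0.0872, 0.1367]
tcp_rot: [[-0.982, 0.187, -0.0], [0.187, 0.982, -0.0], [0.0, -0.0, -1.0]]
ft_force: [2.0, 0.2, 0.4]
grip_width: 0.0517
grasp_force: 0.0
```

Run:
```python
from h import *
to(.4447,.301,.15,65.6)
```

```text
t 7.6 p [ 0.4923 -0.0872  0.1367] shift [ 2.981  9.312 -0.334] yaw 79.24 turn 0.455 tilt [-0.e+00 -1.e-04 -1.e+00] F [2.  0.2 0.4] w 0.0517 g 0.0 q6 -113.3
```

play_rows:
  series:
    - [0.27,0.85,-0.05,0,0,0]
    - [0.27,0.85,-0.05,0,0,0]
    - [0.27,0.85,-0.05,0,0,0]
    - [0.27,0.85,-0.05,0,0,0]
    - [0.27,0.85,-0.05,0,0,0]
    - [0.27,0.85,-0.05,0,0,0]
    - [0.27,0.85,0,0,0,0]
    - [0.27,0.85,0,0,0,0]
  gripper: 85

```text
clock: 8.4
eef_pos: [0.4581, 0.1977, 0.1478]
tcp_rot: [[-0.982, 0.186, 0.001], [0.186, 0.982, 0.001], [-0.001, 0.001, -1.0]]
ft_force: [0.2, -0.1, 0.1]
grip_width: 0.0583
grasp_force: 0.0
```

play_rows:
  series:
    - [0.27,0.85,0,0,0,0]
    - [0.27,0.85,0,0,0,0]
    - [0.27,0.81,0,0,0,0]
    - [0,0,0.5,0,0,0.23]
    - [0,0,0.7,0,0,0.23]
    - [0,0,0.3,0,0,0]
    - [0,0,0,0,0,0]

```text
clock: 9.1
eef_pos: [0.4446, 0.2998, 0.0857]
tcp_rot: [[-0.911, 0.413, -0.002], [0.413, 0.911, -0.003], [0.001, -0.003, -1.0]]
ft_force: [-1.2, -0.0, 1.2]
grip_width: 0.0583
grasp_force: 0.0
```

Run:
```python
from h import *
to(.4447,.301,.007,65.6)
a=cv2.resize(r.read_camera("side")[250:350,170:290],(480,400),interpolation=2)
b=cv2.resize(r.read_camera("top")[200:280,90:154],(320,400),interpolation=2)
cv2.imwrite("pics/s1.png",np.hstack([a,b]))
```

```text
t 9.1 p [0.4446 0.2998 0.0857] shift [0.009 0.034 1.968] yaw 65.63 turn 0.001 tilt [-0.0021 -0.0028 -1.    ] F [-1.2 -0.   1.2] w 0.0583 g 0.0 q6 -169.3
```

View pics/s1.png

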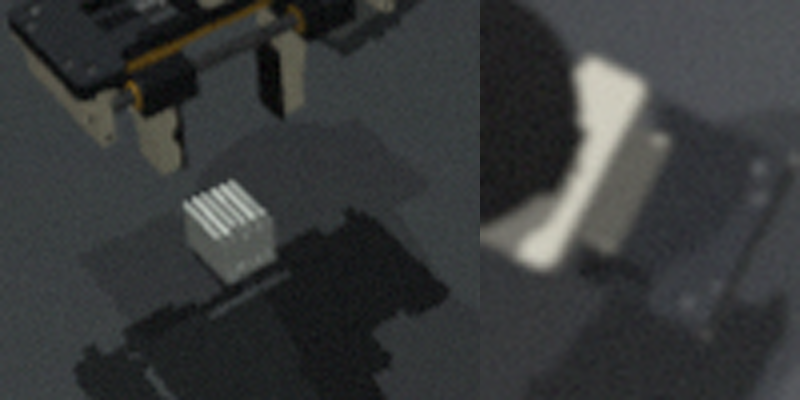

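The sink at (230,230) sits under the fingers, with its fins across the closing line. I'll descend and grip.

play_rows:
  series:
    - [0,0.03,0.5,0,0,0]
    - [0,0,0.5,0,0,0]
    - [0,0,0.4,0,0,0]
    - [0,0,0.3,0,0,0]
    - [0,0,0.2,0,0,0]
    - [0,0,0.05,0,0,0]
    - [0,0,0,0,0,0]

```text
clock: 9.9
eef_pos: [0.4461, 0.3022, 0.0093]
tcp_rot: [[-0.91, 0.415, 0.0], [0.415, 0.91, 0.0], [-0.0, 0.0, -1.0]]
ft_force: [-1.0, 0.4, 0.1]
grip_width: 0.0582
grasp_force: 0.0
```

play_rows:
  series:
    - [0,0,0,0,0,0]
    - [0,0,0,0,0,0]
    - [0,0,0,0,0,0]
    - [0,0,0,0,0,0]
    - [0,0,0,0,0,0]
    - [0,0,0,0,0,0]
  gripper: 255
  grip_force: 15

```text
clock: 10.5
eef_pos: [0.446, 0.3022, 0.0092]
tcp_rot: [[-0.91, 0.415, 0.0], [0.415, 0.91, 0.0], [-0.0, 0.0, -1.0]]
ft_force: [0.4, 0.1, 3.1]
grip_width: 0.032
grasp_force: 15.0
```

play_rows:
  series:
    - [0,0,-0.2,0,0,0]
    - [0,0,-0.5,0,0,0]
    - [0,0,-0.7,0,0,0]
    - [0,0,-0.7,0,0,0]
    - [0,0,-0.6,0,0,0]
    - [0,0,-0.3,0,0,-0.23]
    - [0,0,0,0,0,-0.225]
    - [0,0,0,0,0,0]

```text
clock: 11.3
eef_pos: [0.4459, 0.3021, 0.1298]
tcp_rot: [[-0.982, 0.188, 0.001], [0.188, 0.982, 0.001], [-0.0, 0.001, -1.0]]
ft_force: [0.5, -0.4, -1.6]
grip_width: 0.0318
grasp_force: 15.0
```

Run:
```python
from h import *
to(.5171,.0378,.014,79.2)
```

```text
t 11.3 p [0.4459 0.3021 0.1298] shift [-2.988 -6.158  2.889] yaw 79.18 turn -0.001 tilt [ 5.e-04  1.e-03 -1.e+00] F [ 0.5 -0.4 -1.6] w 0.0318 g 14.956136494874954 q6 -155.8
```

play_rows:
  series:
    - [-0.37,-0.77,0,0,0,0]
    - [-0.37,-0.77,0,0,0,0]
    - [-0.37,-0.77,0,0,0,0]
    - [-0.37,-0.77,0,0,0,0]
    - [-0.37,-0.77,0,0,0,0]
    - [-0.37,-0.77,0,0,0,0]
    - [-0.37,-0.77,0,0,0,0]
    - [-0.37,-0.77,0,0,0,0]

```text
clock: 12.1
eef_pos: [0.5153, 0.0362, 0.1288]
tcp_rot: [[-0.981, 0.193, -0.001], [0.193, 0.981, -0.0], [0.001, -0.0, -1.0]]
ft_force: [0.4, 0.1, -0.3]
grip_width: 0.0319
grasp_force: 15.0
```

play_rows:
  series:
    - [0,0,0,0,0,0]
    - [0,0,0.5,0,0,0]
    - [0,0,0.6,0,0,0]
    - [0,0,0.6,0,0,0]
    - [0,0,0.4,0,0,0]
    - [0,0,0.3,0,0,0]
    - [0,0,0.1,0,0,0]
    - [0,0,0,0,0,0]

```text
clock: 12.9
eef_pos: [0.5153, 0.0377, 0.0287]
tcp_rot: [[-0.982, 0.19, -0.001], [0.19, 0.982, -0.0], [0.001, -0.001, -1.0]]
ft_force: [-0.6, 0.2, -0.7]
grip_width: 0.0314
grasp_force: 15.0
```

play_rows:
  series:
    - [0,0,0.1,0,0,0]
    - [0,0,0.04,0,0,0]
    - [0,0,0.0,0,0,0]
    - [0,0,0.0,0,0,0]

```text
clock: 13.3
eef_pos: [0.5157, 0.0377, 0.0237]
tcp_rot: [[-0.982, 0.189, 0.001], [0.189, 0.982, 0.0], [-0.0, 0.0, -1.0]]
ft_force: [0.2, -0.6, -0.5]
grip_width: 0.032
grasp_force: 15.0
```

play_rows:
  series:
    - [0,0,0.06,0,0,0]
    - [0,0,0.04,0,0,0]
    - [0,0,0.03,0,0,0]
    - [0,0,0.0,0,0,0]
    - [0,0,0.0,0,0,0]

```text
clock: 13.8
eef_pos: [0.5155, 0.0376, 0.0181]
tcp_rot: [[-0.982, 0.189, -0.0], [0.189, 0.982, -0.0], [0.0, -0.0, -1.0]]
ft_force: [-0.3, 0.1, -0.2]
grip_width: 0.0318
grasp_force: 15.0
```

play_rows:
  series:
    - [0,0,0.02,0,0,0]
    - [0,0,0.0,0,0,0]
    - [0,0,0.0,0,0,0]

```text
clock: 14.1
eef_pos: [0.5155, 0.0377, 0.0174]
tcp_rot: [[-0.982, 0.189, -0.0], [0.189, 0.982, -0.0], [0.0, -0.0, -1.0]]
ft_force: [-0.2, 0.2, -0.7]
grip_width: 0.0315
grasp_force: 15.0
```

play_rows:
  series:
    - [0,0,0.02,0,0,0]
    - [0,0,0.0,0,0,0]
    - [0,0,0.0,0,0,0]

```text
clock: 14.4
eef_pos: [0.5156, 0.0377, 0.0172]
tcp_rot: [[-0.982, 0.189, 0.0], [0.189, 0.982, -0.0], [-0.0, 0.0, -1.0]]
ft_force: [-2.0, -0.5, 7.2]
grip_width: 0.0316
grasp_force: 15.0
```

play_rows:
  series:
    - [0,0,0.01,0,0,0]
    - [0,0,0.0,0,0,0]
    - [0,0,0.0,0,0,0]

```text
clock: 14.7
eef_pos: [0.5156, 0.0377, 0.0172]
tcp_rot: [[-0.982, 0.189, 0.001], [0.189, 0.982, 0.0], [-0.001, 0.0, -1.0]]
ft_force: [-4.5, -0.1, 12.0]
grip_width: 0.0321
grasp_force: 15.0
```

play_rows:
  series:
    - [0,0,0,0,0,0]
    - [0,0,0,0,0,0]
    - [0,0,0,0,0,0]
    - [0,0,-0.2,0,0,0]
    - [0,0,-0.5,0,0,0]
    - [0,0,-0.8,0,0,0]
    - [0,0,-1,0,0,0]
    - [0,0,-1,0,0,0]
  gripper: 110

```text
clock: 15.5
eef_pos: [0.5151, 0.0374, 0.158]
tcp_rot: [[-0.982, 0.189, -0.001], [0.189, 0.982, -0.0], [0.0, -0.0, -1.0]]
ft_force: [0.7, 0.1, -0.0]
grip_width: 0.0498
grasp_force: 0.0
```

play_rows:
  series:
    - [0,0,-1,0,0,0]
    - [0,0,-1,0,0,0]
    - [0,0,-0.6,0,0,0]
    - [0,0,0,0,0,-0.25]
    - [0,0,0,0,0,-0.25]
    - [0,0,0,0,0,-0.25]
    - [0,0,0,0,0,-0.25]
    - [0,0,0,0,0,-0.25]

```text
clock: 16.3
eef_pos: [0.5152, 0.0375, 0.2607]
tcp_rot: [[-0.892, -0.452, 0.0], [-0.452, 0.892, 0.0], [-0.0, 0.0, -1.0]]
ft_force: [0.3, 0.2, -0.5]
grip_width: 0.0499
grasp_force: 0.0
```

play_rows:
  series:
    - [0,0,0,0,0,-0.25]
    - [0,0,0,0,0,-0.25]
    - [0,0,0,0,0,-0.25]
    - [0,0,0,0,0,-0.25]
    - [0,0,0,0,0,-0.25]
    - [0,0,0,0,0,-0.25]
    - [0,0,0,0,0,-0.25]
    - [0,0,0,0,0,0]

```text
clock: 17.1
eef_pos: [0.5153, 0.0376, 0.2606]
tcp_rot: [[-0.187, -0.982, 0.0], [-0.982, 0.187, 0.0], [-0.0, -0.0, -1.0]]
ft_force: [-0.4, -0.5, -1.0]
grip_width: 0.0498
grasp_force: 0.0
```

Run:
```python
from h import *
to(.687,-.061,.24,-10.8)
to(.687,-.061,.182,-10.8)
a=cv2.resize(r.read_camera("side")[130:250,190:330],(560,480),interpolation=2)
cv2.imwrite("pics/b1.png",a)
```

```text
t 17.1 p [0.5153 0.0376 0.2606] shift [ 1.617 -4.677  0.515] yaw 169.2 turn -0.0 tilt [ 2.e-04  1.e-04 -1.e+00] F [-0.4 -0.5 -1. ] w 0.0498 g 0.0 q6 -36.8
t 17.1 p [0.5153 0.0376 0.2606] shift [ 1.617 -4.677  1.965] yaw 169.2 turn -0.0 tilt [ 2.e-04  1.e-04 -1.e+00] F [-0.4 -0.5 -1. ] w 0.0498 g 0.0 q6 -36.8
```

View pics/b1.png

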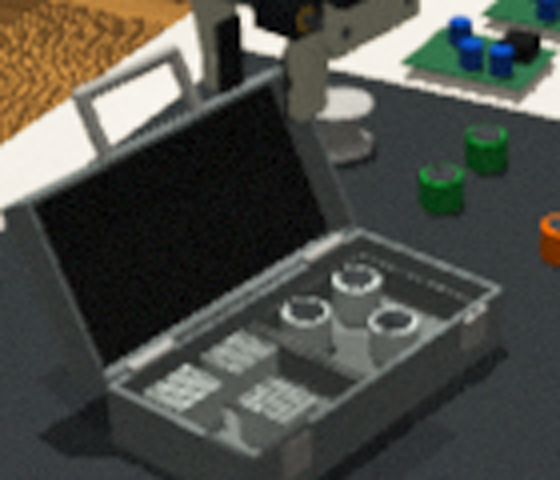

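The knob stands upright in its tray at (392,335) and the sink in its tray at (280,400). Next is the bar.

play_rows:
  series:
    - [0.2,-0.585,0,0,0,0]
    - [0.2,-0.585,0,0,0,0]
    - [0.2,-0.585,0,0,0,0]
    - [0.2,-0.585,0,0,0,0]
    - [0.2,-0.585,0,0,0,0]
    - [0.2,-0.585,0,0,0,0]
    - [0.2,-0.585,0,0,0,0]
    - [0.2,-0.585,0,0,0,0]
  gripper: 130

```text
clock: 17.95
eef_pos: [0.6879, -0.0612, 0.2602]
tcp_rot: [[-0.194, -0.981, -0.0], [-0.981, 0.194, -0.0], [0.0, 0.0, -1.0]]
ft_force: [0.2, 0.9, -0.3]
grip_width: 0.0427
grasp_force: 0.0
```

play_rows:
  series:
    - [0,0,0.2,0,0,0]
    - [0,0,0.3,0,0,0]
    - [0,0,0,0,0,0]

```text
clock: 18.25
eef_pos: [0.6855, -0.0603, 0.2376]
tcp_rot: [[-0.191, -0.982, -0.004], [-0.982, 0.191, 0.0], [0.001, 0.004, -1.0]]
ft_force: [0.4, -0.4, 0.5]
grip_width: 0.0433
grasp_force: 0.0
```

Run:
```python
from h import *
to(.687,-.061,.182,-10.8)
a=cv2.resize(r.read_camera("side")[100:220,190:330],(560,480),interpolation=2)
cv2.imwrite("pics/b2.png",a)
```

```text
t 18.25 p [ 0.6855 -0.0603  0.2376] shift [ 0.01  -0.044  1.39 ] yaw 168.98 turn -0.007 tilt [-3.9e-03  2.0e-04 -1.0e+00] F [ 0.4 -0.4  0.5] w 0.0433 g 0.0 q6 -22.1
```

View pics/b2.png

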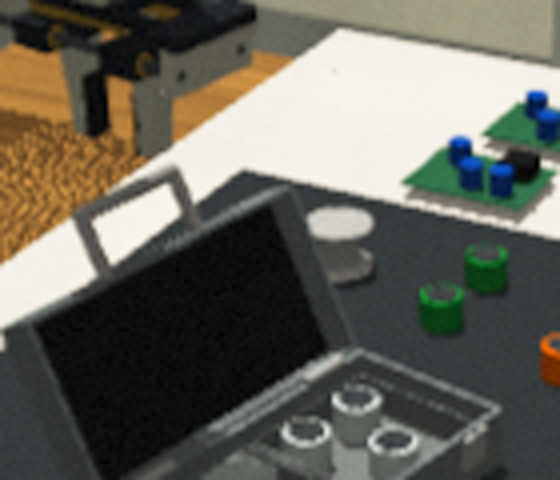

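The open fingers straddle the bar, whose middle is at (130,195), so I can go straight down.

play_rows:
  series:
    - [0,-0.03,0.4,0,0,0]
    - [0,0,0.4,0,0,0]
    - [0,0,0.3,0,0,0]
    - [0,0,0.2,0,0,0]
    - [0,0,0.1,0,0,0]
    - [0,0,0,0,0,0]

```text
clock: 18.9
eef_pos: [0.6883, -0.0608, 0.184]
tcp_rot: [[-0.189, -0.982, -0.0], [-0.982, 0.189, -0.0], [0.0, 0.0, -1.0]]
ft_force: [-0.3, -0.7, 0.4]
grip_width: 0.0428
grasp_force: 0.0
```

play_rows:
  series:
    - [0,0,0,0,0,0]
    - [0,0,0,0,0,0]
    - [0,0,0,0,0,0]
    - [0,0,0,0,0,0]
    - [0,0,0,0,0,0]
    - [0,0,0,0,0,0]
  gripper: 255
  grip_force: 15

```text
clock: 19.5
eef_pos: [0.6869, -0.0606, 0.1843]
tcp_rot: [[-0.189, -0.982, -0.003], [-0.982, 0.189, 0.0], [0.0, 0.003, -1.0]]
ft_force: [-6.9, 2.3, 4.6]
grip_width: 0.0116
grasp_force: 15.0
```

Run:
```python
from h import *
to(.687,-.061,.182,-10.8)
s=r.read_state();p=np.array(s["eef_pos"]);R=np.array(s["tcp_rot"])
rho=.17985;a=np.arctan2(-.187,.982);ux=np.array([np.cos(-np.radians(10.76)),np.sin(-np.radians(10.76)),0])
q=lambda t:-rho*np.cos(t+.0975)*ux+[0,0,rho*np.sin(t+.0975)]
# per-step moves, world displacement from stop
th=np.linspace(2.05,1.25,17);th=2.05-.8*(1-np.cos(np.linspace(0,np.pi,17)))/2
prev=q(2.05)
for t in th[1:]:
    d=R.T@(q(t)-prev)/.04;prev=q(t);print(round(t,3),d.round(3))
H=np.array([.5906,-.0414,.048]);print("pred bar stop",H+q(2.05),"TCP at balance by hinge",H+q(1.25),"by shift",p+q(1.25)-q(2.05))
```

```text
t 19.5 p [ 0.6869 -0.0606  0.1843] shift [ 0.008 -0.005  0.057] yaw 169.08 turn -0.004 tilt [-2.7e-03  3.0e-04 -1.0e+00] F [-6.9  2.3  4.6] w 0.0116 g 15.011200457811356 q6 -22.0
2.042 [ 0.     0.029 -0.019]
2.02 [ 0.     0.087 -0.054]
1.983 [ 0.     0.144 -0.083]
1.933 [ 0.001  0.198 -0.104]
1.872 [ 0.001  0.248 -0.113]
1.803 [ 0.001  0.291 -0.11 ]
1.728 [ 0.001  0.323 -0.096]
1.65 [ 0.001  0.343 -0.074]
1.572 [ 0.001  0.348 -0.047]
1.497 [ 0.001  0.337 -0.02 ]
1.428 [0.001 0.311 0.004]
1.367 [0.001 0.272 0.021]
1.317 [0.001 0.222 0.03 ]
1.28 [0.    0.164 0.029]
1.258 [0.    0.1   0.021]
1.25 [0.    0.034 0.008]
pred bar stop [ 0.68694147 -0.05970842  0.19876188] TCP at balance by hinge [ 0.55147331 -0.03396449  0.22338483] by shift [ 0.55141258 -0.03488769  0.20891866]
```

The bar is gripped at 11.6 mm. I'll swing it along the arc.

play_rows:
  series:
    - [0,0.03,-0.02,0,0,0]
    - [0,0.09,-0.055,0,0,0]
    - [0,0.145,-0.085,0,0,0]
    - [0,0.2,-0.105,0,0,0]
    - [0,0.25,-0.113,0,0,0]
    - [0,0.29,-0.11,0,0,0]
    - [0,0.323,-0.095,0,0,0]
    - [0,0.34,-0.073,0,0,0]

```text
clock: 20.3
eef_pos: [0.6228, -0.0476, 0.212]
tcp_rot: [[-0.189, -0.982, 0.003], [-0.982, 0.189, 0.001], [-0.001, -0.003, -1.0]]
ft_force: [3.4, 3.8, 1.1]
grip_width: 0.0117
grasp_force: 15.0
```

play_rows:
  series:
    - [0,0.348,-0.047,0,0,0]
    - [0,0.337,-0.02,0,0,0]
    - [0,0.311,0.004,0,0,0]
    - [0,0.272,0.021,0,0,0]
    - [0,0.222,0.03,0,0,0]
    - [0,0.164,0.03,0,0,0]
    - [0,0.09,0.02,0,0,0]
    - [0,0,0,0,0,0]

```text
clock: 21.1
eef_pos: [0.5533, -0.034, 0.2094]
tcp_rot: [[-0.189, -0.982, 0.001], [-0.982, 0.189, 0.001], [-0.002, -0.001, -1.0]]
ft_force: [1.1, 6.1, 1.3]
grip_width: 0.0112
grasp_force: 15.0
```

Run:
```python
from h import *
to(.5514,-.0345,.2089,-10.8)
cv2.imwrite("pics/e1.png",cv2.resize(r.read_camera("side")[80:250,180:350],(600,600),interpolation=2))
```

```text
t 21.1 p [ 0.5533 -0.034   0.2094] shift [0.02  0.044 0.013] yaw 169.12 turn -0.003 tilt [ 0.001   0.0014 -1.    ] F [1.1 6.1 1.3] w 0.0112 g 15.01629576086998 q6 -27.5
```

View pics/e1.png

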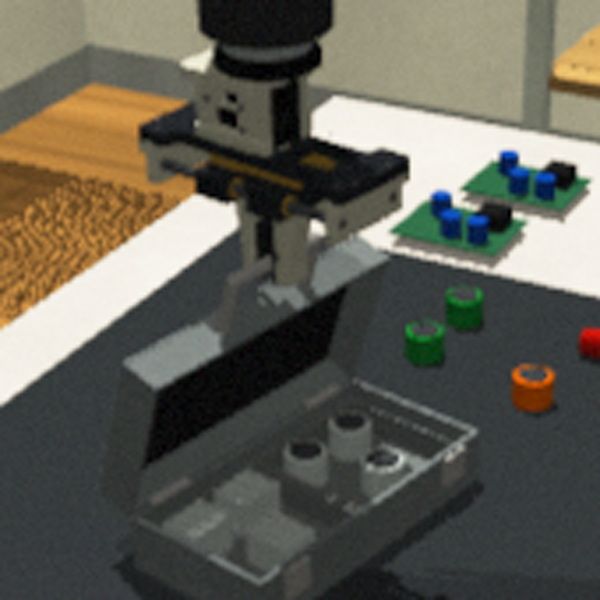

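The lid leans forward in the gripper with the bar at (265,285), and both parts are still upright. I'll make the last small correction and let it settle.

play_rows:
  series:
    - [-0.01,0.02,0.005,0,0,0]
    - [-0.01,0.02,0.005,0,0,0]
    - [0,0,0,0,0,0]
    - [0,0,0,0,0,0]
    - [0,0,0,0,0,0]
    - [0,0,0,0,0,0]
    - [0,0,0,0,0,0]
    - [0,0,0,0,0,0]

```text
clock: 21.95
eef_pos: [0.5529, -0.0339, 0.2093]
tcp_rot: [[-0.189, -0.982, 0.001], [-0.982, 0.189, -0.0], [-0.0, -0.001, -1.0]]
ft_force: [-0.2, 4.3, 7.0]
grip_width: 0.0117
grasp_force: 15.0
```

Run:
```python
from h import *
to(.5514,-.0345,.2089,-10.8)
```

```text
t 21.95 p [ 0.5529 -0.0339  0.2093] shift [0.021 0.035 0.009] yaw 169.1 turn -0.003 tilt [ 0.001 -0.    -1.   ] F [-0.2  4.3  7. ] w 0.0117 g 15.014239400625229 q6 -27.7
```

play_rows:
  series:
    - [-0.01,0.02,-0.01,0,0,0]
    - [0,0.015,0,0,0,0]
    - [0,0,0,0,0,0]
    - [0,0,0,0,0,0]
    - [0,0,0,0,0,0]
    - [0,0,0,0,0,0]
    - [0,0,0,0,0,0]
    - [0,0,0,0,0,0]

```text
clock: 22.75
eef_pos: [0.5516, -0.0336, 0.209]
tcp_rot: [[-0.189, -0.982, -0.0], [-0.982, 0.189, -0.0], [0.0, 0.0, -1.0]]
ft_force: [-0.6, -0.8, 4.2]
grip_width: 0.0113
grasp_force: 15.0
```

Run:
```python
from h import *
to(.5514,-.0345,.2089,-10.8)
```

```text
t 22.75 p [ 0.5516 -0.0336  0.209 ] shift [ 0.024 -0.001  0.001] yaw 169.09 turn -0.004 tilt [-2.e-04 -4.e-04 -1.e+00] F [-0.6 -0.8  4.2] w 0.0113 g 15.011422634124756 q6 -27.8
```

The bar is at the balance pose, the horizontal force is near zero, and the grip is steady.

```bash
python3 -c "
from rig import r
print(r.finish_job())"
```

```text
the job is handed in; nothing more can be done
None
```

I set the knob and the heat sink upright in their own trays, and handed the job in at about 23 s with the lid gripped by its bar and held still at the computed balance point; no verdict came back.

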